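# Release the left-hand locking knob of a label-roll holder and clear the empty core

### The job

The label roll on the holder is used up. Its black locking knob has a LEFT-HAND thread: turn it clockwise (seen from above) until you feel it come gently up against its end stop, without straining it, so that the red catches draw right in; then lift the empty cardboard core straight off over the knob, without dragging it hard against the holder, and stand it upright in the teal tray. Leave the knob backed off, and leave everything else on the desk where it is.

Things in the scene. Friction and masses are not known exactly. Their poses are not given: they have to be found in the camera images.
- holder: Label-roll holder fixed to the desk: grey base 130 x 130 x 18 mm, a flange 76 mm across (top 24 mm above the desk) and an upright aluminium hub 41 mm across, top 92 mm above the desk. Origin: on the hub's axis at desk level, z up. Fingertips must stay over 93 mm high while gripping the knob, to clear hub and catches.
- knob_mid (a point): Point on the axis of the round black fluted knob, 38 mm across, 30 mm high, on top of the hub; 18 mm above its underside, 12 mm below its top. It rises with the knob but does not turn with it. 116 mm above the desk at its tightest, 121.2 mm at the end stop. The left-hand thread raises it 2 mm per radian turned clockwise.
- knob_top (a point): Centre of the knob's top (orange disc, white pointer); rises, does not turn with it. Tightest to end stop: 2.6 rad; it starts 0 to 0.9 rad along, so 1.7 to 2.6 rad are needed, in two or more grasps. It stays where left. A 12 to 20 N grip holds well enough to overload the stop: friction on the sides slips only above about 0.25 N m.
- bush (a point): Point on the axis at the hub's top edge, 84 mm above the desk, where the spindle head sits in a rubber bush and twists 1 rad per N m; it lines up with the holder's x when unloaded. The knob turns at 0.06 N m; at the hard end stop (or tight end) the torque climbs at once: stop at 0.12 to 0.18 N m. Over 0.25 N m (0.25 rad of twist) damages the bush.
- catches (a point): Point on the axis, 88 mm above the desk, in the dark spindle head that tops the hub and carries two red catches, 12 mm wide, 86 to 91 mm high, which slide in and out along this point's x, one to each side. Done up they stick out 25 to 27.5 mm from the axis, over the core's rim, and lock the core; with the knob at its end stop they lie inside the head.
- core: Empty cardboard core, a tube 55 mm outside, 45 mm bore, 60 mm high, 35 to 70 g, standing on the holder's flange round the hub (its rim 84 mm above the desk), loose by 2 mm all round. The knob passes through its bore. Origin: centre of its underside; z along the tube. It can be gripped from above across its outside, fingers on both sides of the knob, on its top 30 mm.
- tray: Empty teal tray for used cores, fixed on the desk: 170 (its x) x 150 (its y) x 35 mm, walls and floor 5 mm. Origin: centre of the underside. Place and yaw vary; it may be on either side of the holder.
- label_roll: Bystander: full roll of white labels standing on end, 96 mm across, 60 mm high; origin at the underside's centre.
- carton_red: Bystander: medicine carton with a red band, 110 x 55 x 35 mm; origin at the underside's centre.
- carton_blue: Bystander: medicine carton with a blue band, 120 x 70 x 30 mm; origin at the underside's centre.
- pill_bottle: Bystander: white pill jar, 52 mm across, 85 mm high; origin at the underside's centre.
- stapler: Bystander: blue stapler, 130 x 34 x 42 mm; origin at the underside's centre.
- mug: Bystander: white mug, 76 mm across, 90 mm high; origin at the underside's centre.
Not all that is in view belongs to the job. Of the things that look like the core, the middle-sized one is meant.

How it is judged (in metres and radians):
On the way, in this order (a step that is already met when the one before it is completed fails the run):
1. the knob is turned clockwise up to its end stop (within about 0.15 rad) while the core still sits on the holder (z of knob_mid in the frame of holder above 0.1209 m and z of core in the frame of holder below 0.03 m), for 0.2 s.
2. the core is lifted clear over the knob (z of core in the frame of holder above 0.125 m), for 0.1 s.
At the end, for the whole second after the job is handed in: The core stands upright (within 0.15 rad) and at rest on the tray's floor inside its walls, and the knob is still backed off, within about 0.3 rad of its end stop (x of core in the frame of tray between -0.06 and 0.06 m and y of core in the frame of tray between -0.05 and 0.05 m and z of core in the frame of tray below 0.01 m and angle between core's own z axis and vertical below 0.15 rad and linear speed of core below 0.02 m/s and z of knob_mid in the frame of holder above 0.1206 m); the robot touches nothing.
It fails at once if the knob is turned too hard, either way: the spindle head is twisted more than 0.25 rad in its rubber bush (angle between the x axis of catches and the x axis of holder, either way round above 0.25 rad).
It fails at once if the core is dragged or pulled against the holder or its catches with more than 15 N (contact force between core and holder above 15 N).
It fails at once if the core is dropped or thrown (faster than 0.8 m/s) (linear speed of core above 0.8 m/s).
It fails at once if a bystander is moved more than 2 cm (distance of any of label_roll, carton_red, carton_blue, pill_bottle, stapler, mug from where it was at the start of the episode above 0.02 m).
It also fails if it takes over 72 s, if anything falls off the work surface, if the arm or the gripper's body presses on something with over 40 N, if the wrist force passes 120 N, or if a joint passes its speed limit or range.

### The arm

A 7-joint arm with a two-finger parallel gripper is mounted at the origin on the work surface. World frame = base frame: x ahead of the robot, y to its left, z up, the work surface at z = 0. Lengths are in m, angles in degrees, forces in N, time in s.
With the tool pointing down it reaches from about 0.425 to 0.875 m from the base axis. Payload 4.7 kg.
Tool frame: the origin (TCP) lies on the centre line of the jaws, within the pads' length; the fingertips stand ahead of it and the grasp point (between the pads) lies 2 mm behind it (env.tip_reach is the x of the fingertips in the tool frame, in m); x points along the fingers, z is the direction in which the jaws open and shut, and the axes are right-handed (so a half turn about x gives the same grasp; the last joint's range is limited). The gripper opens to 87 mm and grips with 3 to 60 N. Pads are 19 mm wide; open, the fingers measure 117 mm over their backs; the gripper's body (75 mm by 190 mm) begins 51 mm behind the grasp point.
Start: joints at [-63.077, 18.392, -4.016, 83.108, 1.295, 78.541, -3.26], TCP at [0.286, 0.584, 0.24] pointing down, gripper open.
Joint ranges: [-163.93, 163.93], [-17.29, 119.83], [-79.2, 71.16], [3.27, 140.29], [-89.18, 269.18], [5.43, 117.66], [-154.24, 154.24]. Speed limits (degrees/s): [147.25, 147.25, 180, 180, 180, 180, 180].

### API

Orientations are given as [roll, pitch, yaw] about the fixed x, y, z axes, in that order (R = Rz(yaw) Ry(pitch) Rx(roll)).
In Python, from cell import telemetry, optics, env, models gives the robot as it stands.
- The arm moves only by the shell command python3 -m pendant 'ROWS' [FORCE]. ROWS is JSON, a list of rows, each a list of 3 entries, a list of its own where there are three numbers: the finger opening in mm, from 0 to 87, then the shift along the tool's x, y, z in mm, then the turn, a rotation vector about the tool's x, y, z in rad. A call has 1 to 10 rows; each row is the pose to reach, as a shift and turn from the pose commanded when the call began, along the tool's axes at that moment; what a row does not reach only later rows make up. A row lasts 1/12 s, in which the tool goes at most 41.7 mm and 7.16 degrees, less where a joint would pass 70% of its speed; a pose out of reach is approached as far as the arm can. A call with a gripper value outside its range is refused whole. The fingers move at their own pace and stop on an object; FORCE is the grip in N (left out, the last holds). Time passes only in rows, so rows that repeat a pose let the fingers close. It gives the time, the measured TCP pose, the force and the opening at its end, in the units of the state.
- telemetry.get_obs(): the state, without advancing time (a new reading comes with each control period).
- optics.read_camera(name): name is "scene" or "top" or "wrist"; returns a dict with "image" (480x640x3 uint8, blue, green, red), "range_z" (480x640 float32, m along the optical axis (not along the pixel's ray), 0 where there is no reading), "fx", "fy", "cx", "cy" (pixels), "cam_to_world" (4x4, takes a point from camera to world coordinates). Camera axes: x right, y up, looking along -z (the intrinsics and any distortion apply to the point x, -y, -z); pixel columns grow to the right and rows downward; lengths in m; the calibration is good to about 2 mm. A picture is of the moment at which its call begins.
- env.sign_off(): hands the job in, once; it reports no verdict.
Trained networks look in the newest picture that a camera, given by its name, has taken for a name from the list of things; names that differ only in an ending like _2 or _b are one class to them, and where a whole thing is asked for, a point or a joint stands for the part that bears it (a point fixed in the world has none). Each returns a list of dicts, best first, with "confidence" (0 to 1); they miss things now and then, are a little off and sometimes report something else, mostly with a low value. They report only what shows in the picture. A call takes as long as a camera call. They do not tell look-alikes from the thing itself.
- models.masks_of(camera, label): "pixels" (480x640 bool, what is visible of it) and "extent" ([left, top, right, bottom] as shares, 0 to 1, of the picture: columns of its width, rows of its height, round what is visible of it).
- models.landmark_of(camera, label): "centre" ([row, column] as shares, 0 to 1, of the picture: columns of its width, rows of its height: a listed point, or the origin of a listed thing).
The state is a dict: "time_s": time; "qpos": joint angles; "joint_velocities": joint speeds; "effort": joint torques, N m; "tool_pos": TCP position; "tool_rot": TCP orientation; "force": force on the tool from outside, world axes, zero at the start; "wrist_torque": the same for the moment, N m; "grip_width": finger opening in m.
Only numpy, scipy, OpenCV 4.12 (cv2) and the standard library are available. Lean on these libraries where they do the work, as an engineer would, in place of code of your own. Each camera call takes 0.05 s, during which the arm holds its last target.

## Working session

There is one attempt and no reset: what is moved stays moved. The work goes in short steps, Python scripts to look and compute and a shell command to move; the robot and the scene stay as the last step left them, time stands still between calls to the robot, and variables do not carry over. Pictures are saved under pics/ and viewed, and the job is handed in when it is done.

```bash
ls; mkdir -p pics; cat > h.py <<'E'
import numpy as np,cv2
from cell import telemetry, optics, env, models
def world(c,r,cc,d=None,zw=None):
    M=np.array(c["cam_to_world"])
    ray=np.array([(cc-c["cx"])/c["fx"],-(r-c["cy"])/c["fy"],-1.0])
    R=M[:3,:3]@ray
    if zw is not None: d=(zw-M[2,3])/R[2]
    return M[:3,3]+R*d
def cloud(c):
    z=c["range_z"];rr,cc=np.mgrid[0:480,0:640]
    P=np.stack([(cc-c["cx"])/c["fx"]*z,-(rr-c["cy"])/c["fy"]*z,-z],-1)
    M=np.array(c["cam_to_world"]);W=P@M[:3,:3].T+M[:3,3];W[z==0]=np.nan
    return W
E
python3 - <<'E'
from h import *
print(telemetry.get_obs(),env.tip_reach)
for n in ["scene","top","wrist"]:
    c=optics.read_camera(n);cv2.imwrite(f"pics/{n}0.png",c["image"])
    print(n,{k:v for k,v in c.items() if k not in("image","range_z")})
    for l in ["holder","knob_top","knob_mid","core","tray","catches","label_roll","carton_red","carton_blue","pill_bottle","stapler","mug"]:
        try:
            for x in models.landmark_of(n,l)[:4]:
                r,cc=x["centre"][0]*480,x["centre"][1]*640
                zz={"knob_top":.13,"knob_mid":.118,"core":.024,"catches":.088}.get(l,0)
                print(n,l,round(x["confidence"],2),round(r),round(cc),world(c,r,cc,zw=zz).round(3))
        except Exception as e: print(n,l,e)
E
```

```text
pics
{'time_s': 0.0, 'qpos': array([-63.07693445,  18.43890018,  -4.01301227,  83.17261345,
         1.2953715 ,  78.53927076,  -3.26070044]), 'joint_velocities': array([-0.01984369, -0.03277431,  0.03351307, -0.02589308, -0.06077826,
        0.01499768,  0.12230288]), 'effort': array([ 2.95278733e-05, -4.91289318e+01, -4.03697211e-01, -3.12529886e+01,
       -6.39509107e-02,  4.36582498e-02,  1.52263888e-04]), 'tool_pos': array([0.28596781, 0.58316433, 0.23848298]), 'tool_rot': array([-176.35614971,   89.89424876, -112.47253324]), 'force': array([0.30880868, 0.68012442, 0.20848971]), 'wrist_torque': array([-0.03451093,  0.00792292, -0.0295586 ]), 'grip_width': 0.08663082259562715} 0.017
scene {'fx': 623.8853119306604, 'fy': 623.8853119306604, 'cx': 325.20669007707386, 'cy': 241.81326881577863, 'cam_to_world': array([[-0.67546772, -0.49846421,  0.54339377,  1.33135176],
       [ 0.73738585, -0.45894106,  0.49561599,  0.66189626],
       [ 0.00233888,  0.73546348,  0.67756033,  1.01861584],
       [ 0.        ,  0.        ,  0.        ,  1.        ]])}
scene holder 0.74 282 406 [0.49 
[... 1748 characters left out ...]
rton_red 0.79 193 236 [0.753 0.192 0.   ]
top carton_blue 0.73 182 403 [ 0.769 -0.19   0.   ]
top pill_bottle 0.9 269 154 [0.585 0.379 0.   ]
top stapler 0.84 321 508 [ 0.452 -0.411  0.   ]
top mug 0.68 254 508 [ 0.599 -0.417  0.   ]
wrist {'fx': 368.6555674515542, 'fy': 368.6555674515542, 'cx': 322.30626053804247, 'cy': 241.15677785683155, 'cam_to_world': array([[ 4.41561444e-01, -8.60587772e-01, -2.53795542e-01,
         2.17717416e-01],
       [ 8.97230608e-01,  4.23796538e-01,  1.23990847e-01,
         6.18565356e-01],
       [ 8.52664994e-04, -2.82462706e-01,  9.59277902e-01,
         3.85251649e-01],
       [ 0.00000000e+00,  0.00000000e+00,  0.00000000e+00,
         1.00000000e+00]])}
```

View pics/scene0.png

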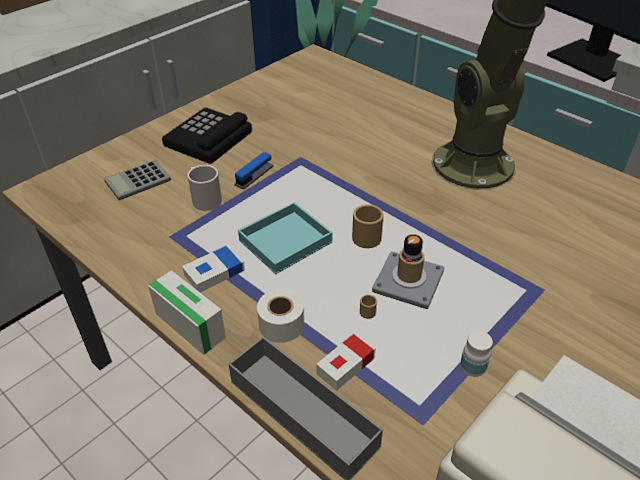

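View pics/top0.png

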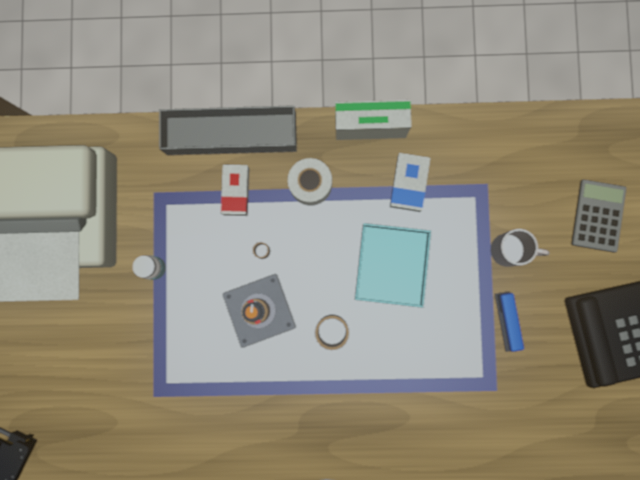

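```bash
python3 - <<'E'
from h import *
c=optics.read_camera("top");W=cloud(c);im=c["image"]
d=im[270:360,215:375];cv2.imwrite("pics/topcrop.png",cv2.resize(d,None,fx=5,fy=5,interpolation=cv2.INTER_CUBIC))
c2=optics.read_camera("scene");d=c2["image"][190:340,330:470];cv2.imwrite("pics/sccrop.png",cv2.resize(d,None,fx=4,fy=4,interpolation=cv2.INTER_CUBIC))
for n,C in(("top",c),("scene",c2)):
  X=cloud(C).reshape(-1,3);X=X[~np.isnan(X[:,0])]
  k=X[(np.abs(X[:,0]-.487)<.06)&(np.abs(X[:,1]-.142)<.06)]
  for lo,hi in((.115,.16),(.08,.1),(.07,.08)):
    s=k[(k[:,2]>lo)&(k[:,2]<hi)];print(n,lo,len(s),s.mean(0).round(4),s.min(0).round(4),s.max(0).round(4))
  s=k[k[:,2]>.115];print(np.percentile(s[:,2],[5,50,95]).round(4))
  # tray
  t=models.masks_of(n,"tray")
  for m in t[:2]:
    print(m["confidence"],np.array(m["extent"]).round(3))
    P=cloud(C)[m["pixels"]];P=P[~np.isnan(P[:,0])];print(P.min(0).round(3),P.max(0).round(3),np.median(P,0).round(3))
    q=P[P[:,2]>.025]
    if len(q)>10: print("rim",cv2.minAreaRect((q[:,:2]*1000).astype(np.float32)))
E
```

```text
top 0.115 298 [0.4874 0.1411 0.1282] [0.4685 0.1222 0.1159] [0.5069 0.1602 0.1353]
top 0.08 185 [0.488  0.1371 0.0862] [0.4603 0.1159 0.08  ] [0.5128 0.1694 0.0971]
top 0.07 38 [0.4892 0.1239 0.0755] [0.462  0.115  0.0702] [0.5146 0.1574 0.0798]
[0.123  0.1287 0.1326]
0.9 [0.558 0.465 0.67  0.638]
[ 0.489 -0.239 -0.005] [ 0.677 -0.072  0.041] [ 0.581 -0.158  0.006]
rim ((580.849609375, -156.3055419921875), (150.68846130371094, 170.41049194335938), 82.22652435302734)
scene 0.115 254 [0.4896 0.1457 0.1262] [0.4666 0.1229 0.1153] [0.5093 0.1643 0.1335]
scene 0.08 245 [0.4957 0.1502 0.0868] [0.4594 0.1166 0.08  ] [0.5148 0.1724 0.0999]
scene 0.07 95 [0.5003 0.1526 0.0754] [0.463  0.1208 0.0701] [0.5168 0.1723 0.08  ]
[0.1167 0.1274 0.1314]
0.8 [0.376 0.423 0.522 0.567]
[ 0.486 -0.238 -0.003] [ 0.673 -0.068  0.04 ] [ 0.575 -0.159  0.007]
rim ((578.6567993164062, -154.13400268554688), (155.6263885498047, 173.73533630371094), 82.68766784667969)
0.37 [0.624 0.521 0.662 0.598]
[0.439 0.111 0.018] [0.517 0.172 0.088] [0.505 0.157 0.059]
rim ((493.319580078125, 149.0463104248047), (42.57627868652344, 54.7188606262207), 33.53897476196289)
```

View pics/topcrop.png

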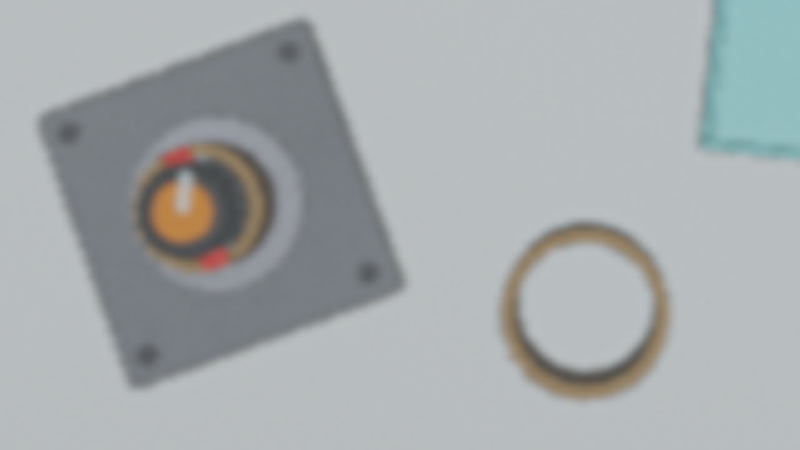

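View pics/sccrop.png

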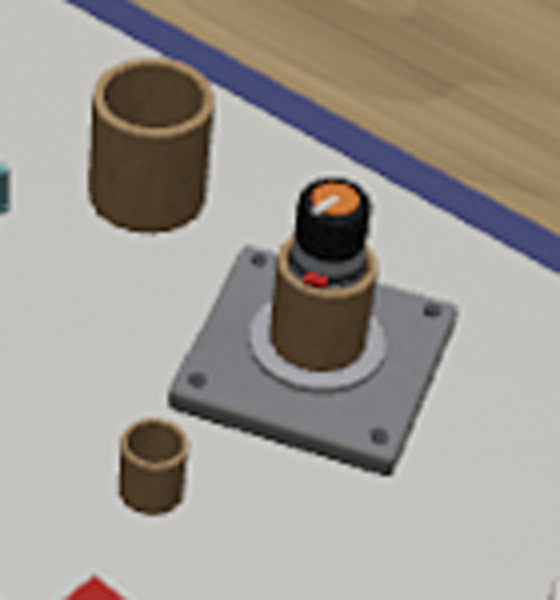

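Core look-alikes: the large tube at scene (235,367), the tube on the holder at (270,410) and the small one at (306,369). The middle-sized one is on the holder, round the hub with the knob through it, and the crops confirm that. The red catches point along a yaw of about 20°.

```bash
cat >> h.py <<'E'
from scipy.spatial.transform import Rotation as Ro
def tool():
    o=telemetry.get_obs();return o,Ro.from_euler("xyz",o["tool_rot"],degrees=True).as_matrix()
def goto(p,yaw=None):
    """shift and turn to pos p, tool down, jaw(z) dir yaw deg"""
    o,R=tool();print("t",round(o["time_s"],2),"pos",o["tool_pos"].round(4),"x",R[:,0].round(3),"z",R[:,2].round(3),"jawyaw",np.degrees(np.arctan2(R[1,2],R[0,2])).round(2),"q",o["qpos"].round(1))
    print("F",o["force"].round(2),"T",o["wrist_torque"].round(3),"w",o["grip_width"].round(4))
    print("shift mm",(1000*R.T@(np.array(p)-o["tool_pos"])).round(1))
    if yaw is not None:
        a=np.radians(yaw);z=np.array([np.cos(a),np.sin(a),0]);x=np.array([0,0,-1.]);T=np.stack([x,np.cross(z,x),z],1)
        print("turn",Ro.from_matrix(R.T@T).as_rotvec().round(4))
E
python3 - <<'E'
from h import *
goto([.488,.143,.238],-20)
W=cloud(optics.read_camera("top"));m=(W[...,1]>.15)&(W[...,0]>.2)&(W[...,0]<.75)&(W[...,1]<.7)
print(np.nanpercentile(W[m][:,2],[50,99,100]))
E
```

```text
t 2.15 pos [0.2861 0.5837 0.2396] x [ 0.  0. -1.] z [0.44  0.898 0.   ] jawyaw 63.89 q [-63.1  18.4  -4.   83.1   1.3  78.5  -3.3]Traceback (most recent call last):
  File "<stdin>", line 2, in <module>
  File "h.py", line 20, in goto
    print("F",o["force"].round(2),"T",o["wrist_torque"].round(3),"w",o["grip_width"].round(4))
                                                                     ^^^^^^^^^^^^^^^^^^^^^
AttributeError: 'float' object has no attribute 'round'
```

```bash
sed -i 's/o\["grip_width"\].round(4)/round(o["grip_width"],4)/' h.py
python3 -m pendant '[[87,[0,-375,-307],[0,0,0]],[87,[0,-375,-307],[0,0,0]],[87,[0,-375,-307],[0,0,0]],[87,[0,-375,-307],[0,0,0]],[87,[0,-375,-307],[0,0,0]],[87,[0,-375,-307],[0,0,0]],[87,[0,-375,-307],[0,0,0]],[87,[0,-375,-307],[0,0,0]],[87,[0,-375,-307],[0,0,0]],[87,[0,-375,-307],[0,0,0]]]'
python3 - <<'E'
from h import *
goto([.488,.143,.238],60)
E
```

```text
time_s: 2.98
tool_pos: [0.46, 0.2028, 0.24]
tool_rot: [-21.1, 89.9, 42.8]
force: [0.5, 0.5, 0.4]
grip_width: 0.0869
t 2.98 pos [0.46   0.2028 0.24  ] x [ 0.001  0.001 -1.   ] z [0.44  0.898 0.001] jawyaw 63.89 q [-3.910e+01  1.000e-01  1.230e+01  1.041e+02 -0.000e+00  7.580e+01
  3.720e+01]
F [0.52 0.53 0.44] T [ 0.024 -0.014 -0.01 ] w 0.0869
shift mm [  2.  -51.5 -41.4]
turn [0.0679 0.0012 0.0004]
```

```bash

python3 -m pendant '[[87,[2,-26,-20],[-0.12,0,0]],[87,[2,-52,-41],[-0.24,0,0]],[87,[2,-52,-41],[-0.36,0,0]],[87,[2,-52,-41],[-0.48,0,0]],[87,[2,-52,-41],[-0.6,0,0]],[87,[2,-52,-41],[-0.63,0,0]],[87,[2,-52,-41],[-0.63,0,0]]]'
python3 - <<'E'
from h import *
goto([.488,.143,.238],100)
c=optics.read_camera("wrist");cv2.imwrite("pics/w1.png",c["image"])
for l,z in(("knob_top",.13),("knob_mid",.118),("catches",.088),("bush",.084),("holder",0)):
    for x in models.landmark_of("wrist",l)[:2]:
        r,cc=x["centre"][0]*480,x["centre"][1]*640
        print(l,round(x["confidence"],2),round(r),round(cc),world(c,r,cc,zw=z).round(4))
W=cloud(c);k=W.reshape(-1,3)
k=k[(np.hypot(k[:,0]-.488,k[:,1]-.143)<.06)]
s=k[(k[:,2]>.115)&(k[:,2]<.15)];print(len(s),s.min(0),s.max(0),np.percentile(s[:,2],[50,80,95]))
E
```

```text
time_s: 3.57
tool_pos: [0.4881, 0.145, 0.2377]
tool_rot: [-59.7, 90.0, 40.3]
force: [-0.1, 1.0, 0.4]
grip_width: 0.0868
t 3.57 pos [0.4881 0.145  0.2377] x [ 0.  0. -1.] z [-0.174  0.985  0.   ] jawyaw 100.01 q [-35.1   0.9  15.8 103.5  -0.3  75.5  80.8]
F [-0.11  0.96  0.41] T [ 0.078 -0.035 -0.015] w 0.0868
shift mm [-0.3  0.5 -1.9]
turn [0.0001 0.0002 0.0004]
knob_top 0.93 239 319 [0.4857 0.1426 0.13  ]
knob_mid 0.73 238 319 [0.4882 0.143  0.118 ]
knob_mid 0.61 207 320 [0.4651 0.1397 0.118 ]
catches 0.97 228 316 [0.4887 0.1406 0.088 ]
bush 0.79 227 317 [0.4883 0.1412 0.084 ]
holder 0.94 209 323 [0.4896 0.1469 0.    ]
2282 [0.467835   0.12155409 0.11500323] [0.50729875 0.16076142 0.13243533] [0.12962299 0.13030422 0.13098857]
```

View pics/w1.png

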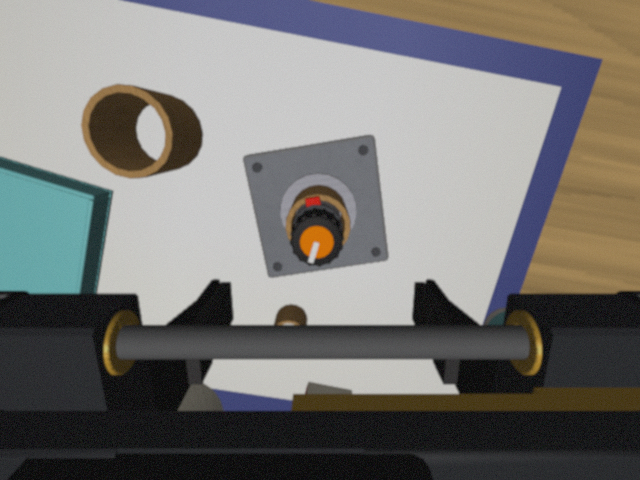

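The wrist view at pixel (240,318) shows the orange knob top centred between the open jaws. The knob axis is at about (0.488, 0.142), top at about z 0.130, which is consistent. I'm descending with the tips at about 99 mm.

```bash

python3 -m pendant '[[87,[30,1,-3],[0,0,0]],[87,[65,1,-3],[0,0,0]],[87,[95,1,-3],[0,0,0]],[87,[113,1,-3],[0,0,0]],[87,[122,1,-3],[0,0,0]],[87,[122,1,-3],[0,0,0]],[87,[122,1,-3],[0,0,0]]]'
python3 - <<'E'
from h import *
goto([.4878,.1418,.116])
E
python3 -m pendant '[[30,[0,0,0],[0,0,0]],[30,[0,0,0],[0,0,0]],[30,[0,0,0],[0,0,0]],[30,[0,0,0],[0,0,0]],[30,[0,0,0],[0,0,0]],[30,[0,0,0],[0,0,0]],[30,[0,0,0],[0,0,0]],[30,[0,0,0],[0,0,0]]]' 14
python3 - <<'E'
from h import *
goto([.4878,.1418,.116])
E
```

```text
time_s: 4.45
tool_pos: [0.4881, 0.1421, 0.1161]
tool_rot: [-89.8, 90.0, 10.2]
force: [0.1, -0.2, 0.3]
grip_width: 0.0874
t 4.45 pos [0.4881 0.1421 0.1161] x [ 0.001  0.    -1.   ] z [-0.173  0.985  0.   ] jawyaw 99.98 q [-34.4   6.8  16.1 112.2  -2.2  61.3  82.7]
F [ 0.06 -0.19  0.28] T [ 0.086  0.025 -0.028] w 0.0874
shift mm [ 0.1  0.3 -0.2]
time_s: 5.12
tool_pos: [0.4876, 0.1419, 0.1156]
tool_rot: [-87.8, 90.0, 12.2]
force: [-0.2, 0.3, -0.3]
grip_width: 0.0415
t 5.12 pos [0.4876 0.1419 0.1156] x [ 0.  0. -1.] z [-0.173  0.985  0.   ] jawyaw 99.98 q [-34.4   6.8  16.1 112.2  -2.2  61.2  82.7]
F [-0.16  0.28 -0.33] T [ 0.035 -0.002  0.068] w 0.0415
shift mm [-0.4 -0.1 -0.1]
```

```bash

python3 -m pendant '[[30,[0,0,0],[0,0,0]],[30,[0,0,0],[0,0,0]],[30,[0,0,0],[0,0,0]],[30,[0,0,0],[0,0,0]]]' 14
python3 - <<'E'
from h import *
goto([.4878,.1418,.116])
for i in range(6):
    optics.read_camera("wrist");print(telemetry.get_obs()["wrist_torque"].round(3),telemetry.get_obs()["force"].round(2))
E
```

```text
time_s: 5.45
tool_pos: [0.4878, 0.1408, 0.1156]
tool_rot: [173.1, 89.9, -86.9]
force: [0.5, -4.8, 1.9]
grip_width: 0.0377
t 5.45 pos [0.4878 0.1408 0.1156] x [ 0.    -0.001 -1.   ] z [-0.173  0.985 -0.001] jawyaw 99.94 q [-34.3   6.8  16.2 112.2  -2.1  61.2  82.7]
F [ 0.55 -4.81  1.87] T [-1.013 -0.087 -0.033] w 0.0377
shift mm [-0.4 -0.1  1. ]
[-1.089 -0.082 -0.021] [ 0.49 -5.59  1.93]
[-1.141 -0.044 -0.017] [-0.4  -5.6   1.97]
[-1.132 -0.075  0.057] [-0.03 -5.51  2.25]
[-1.188 -0.025  0.013] [ 0.37 -5.6   1.62]
[-1.119 -0.064  0.002] [ 0.51 -4.43  1.75]
[-1.185e+00 -1.310e-01 -1.000e-03] [ 0.7  -5.9   0.77]
```

```bash
cat > s.py <<'E'
from h import *
T=[];F=[];Y=[]
for i in range(6):
    optics.read_camera("wrist");o,R=tool();T.append(o["wrist_torque"]);F.append(o["force"]);Y.append(np.degrees(np.arctan2(R[1,2],R[0,2])))
print("t",round(o["time_s"],2),"T",np.mean(T,0).round(3),"F",np.mean(F,0).round(2),"yaw",np.mean(Y).round(2),"pos",o["tool_pos"].round(4),"w",round(o["grip_width"],4),"q7",o["qpos"][6].round(1))
E
python3 -m pendant '[[30,[0,0,-0.6],[0,0,0]],[30,[0,0,-1.2],[0,0,0]],[30,[-0.1,0,-1.2],[0.05,0,0]],[30,[-0.2,0,-1.2],[0.1,0,0]],[30,[-0.2,0,-1.2],[0.1,0,0]]]'; python3 s.py
```

```text
time_s: 6.17
tool_pos: [0.4879, 0.1406, 0.1157]
tool_rot: [-155.4, 90.0, -61.2]
force: [0.7, -5.2, 0.7]
grip_width: 0.0376
t 6.47 T [-0.882 -0.121  0.042] F [ 0.64 -4.25  0.95] yaw 94.32 pos [0.4879 0.1406 0.1157] w 0.0375 q7 77.2
```

```bash

python3 -m pendant '[[30,[-0.1,0,-0.5],[0.05,0,0]],[30,[-0.2,0,-1],[0.1,0,0]],[30,[-0.2,0,-1],[0.1,0,0]]]'; python3 s.py
```

```text
time_s: 6.72
tool_pos: [0.4879, 0.1404, 0.1159]
tool_rot: [-6.9, 89.9, 81.6]
force: [0.7, -1.8, 0.8]
grip_width: 0.0376
t 7.02 T [-0.262 -0.154  0.049] F [ 0.88 -0.98 -0.63] yaw 88.62 pos [0.4879 0.1404 0.116 ] w 0.0376 q7 71.6
```

```bash

python3 -m pendant '[[30,[-0.2,0,0],[0.1,0,0]],[30,[-0.4,0,0],[0.2,0,0]],[30,[-0.6,0,0],[0.3,0,0]],[30,[-0.8,0,0],[0.4,0,0]],[30,[-1,0,0],[0.5,0,0]],[30,[-1.2,0,0],[0.6,0,0]],[30,[-1.2,0,0],[0.6,0,0]]]'; python3 s.py
```

```text
time_s: 7.6
tool_pos: [0.4877, 0.1397, 0.1171]
tool_rot: [139.0, 90.0, -166.9]
force: [-0.3, -2.0, 0.3]
grip_width: 0.0379
t 7.9 T [-0.491  0.073  0.054] F [-0.74 -2.49  0.44] yaw 54.28 pos [0.4877 0.1397 0.1171] w 0.038 q7 37.5
```

```bash
python3 - <<'E'
from h import *
for n in("scene","wrist"):
    c=optics.read_camera(n);im=c["image"]
    cv2.imwrite(f"pics/{n}k.png",cv2.resize(im[190:340,330:480],None,fx=4,fy=4,interpolation=cv2.INTER_CUBIC) if n=="scene" else im)
E
```

```text
(no output)
```

View pics/scenek.png

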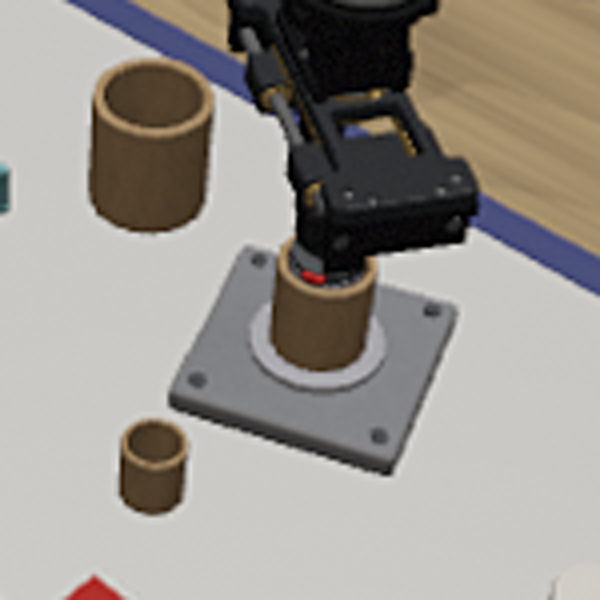

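View pics/wristk.png

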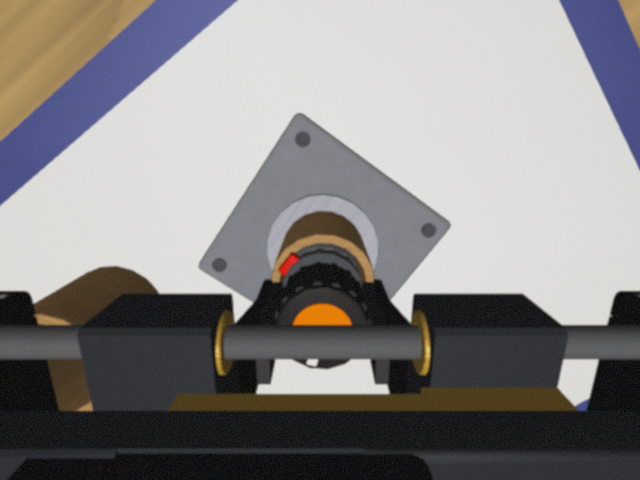

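```bash

python3 -m pendant '[[30,[-0.2,0,-0.3],[0.1,0,0]],[30,[-0.4,0,-0.6],[0.2,0,0]],[30,[-0.6,0,-0.6],[0.3,0,0]],[30,[-0.8,0,-0.6],[0.4,0,0]],[30,[-1,0,-0.6],[0.5,0,0]],[30,[-1.2,0,-0.6],[0.6,0,0]],[30,[-1.4,0,-0.6],[0.7,0,0]],[30,[-1.4,0,-0.6],[0.7,0,0]]]'; python3 s.py
```

```text
time_s: 8.67
tool_pos: [0.4871, 0.1392, 0.1185]
tool_rot: [173.4, 89.9, -172.7]
force: [-1.7, -1.7, 1.4]
grip_width: 0.0374
t 8.97 T [-0.602  0.596  0.055] F [-2.58 -2.58  1.57] yaw 14.18 pos [0.4871 0.1392 0.1184] w 0.0377 q7 -2.3
```

```bash

python3 -m pendant '[[30,[-0.1,-0.4,-0.7],[0.05,0,0]],[30,[-0.2,-0.4,-0.7],[0.1,0,0]],[30,[-0.3,-0.4,-0.7],[0.15,0,0]],[30,[-0.3,-0.4,-0.7],[0.15,0,0]]]'; python3 s.py
python3 -m pendant '[[30,[-0.1,0,0],[0.05,0,0]],[30,[-0.1,0,0],[0.05,0,0]]]'; python3 s.py
python3 -m pendant '[[30,[-0.1,0,0],[0.05,0,0]],[30,[-0.1,0,0],[0.05,0,0]]]'; python3 s.py
```

```text
time_s: 9.3
tool_pos: [0.4869, 0.1391, 0.1188]
tool_rot: [85.9, 90.0, 91.4]
force: [-1.4, -1.0, 1.3]
grip_width: 0.0377
t 9.6 T [-0.196  0.467  0.059] F [-1.91 -0.36 -0.14] yaw 5.54 pos [0.4869 0.1391 0.1188] w 0.0375 q7 -10.9
time_s: 9.77
tool_pos: [0.4868, 0.1391, 0.1189]
tool_rot: [112.6, 90.0, 115.2]
force: [-2.5, -0.6, 0.2]
grip_width: 0.0377
t 10.07 T [0.027 0.586 0.058] F [-2.53  0.61 -0.24] yaw 2.66 pos [0.4868 0.139  0.1189] w 0.0377 q7 -13.7
time_s: 10.23
tool_pos: [0.4868, 0.139, 0.119]
tool_rot: [120.4, 90.0, 120.1]
force: [-2.1, 1.5, 0.0]
grip_width: 0.0378
t 10.53 T [0.266 0.689 0.064] F [-2.95  1.46  0.05] yaw -0.21 pos [0.4868 0.139  0.119 ] w 0.0377 q7 -16.6
```

```bash

python3 -m pendant '[[30,[-0.1,0,-0.5],[0.04,0,0]],[30,[-0.15,0,-0.5],[0.08,0,0]],[30,[-0.15,0,-0.5],[0.08,0,0]]]'; python3 s.py
```

```text
time_s: 10.78
tool_pos: [0.4867, 0.139, 0.1192]
tool_rot: [42.4, 90.0, 37.5]
force: [-2.0, 1.8, -0.1]
grip_width: 0.0375
t 11.08 T [0.413 0.417 0.064] F [-1.91  2.14 -1.3 ] yaw -4.8 pos [0.4866 0.139  0.1192] w 0.0377 q7 -21.2
```

```bash

python3 -m pendant '[[30,[-0.1,0,-0.2],[0.04,0,0]],[30,[-0.15,0,-0.2],[0.08,0,0]],[30,[-0.15,0,-0.2],[0.08,0,0]]]'; python3 s.py
```

```text
time_s: 11.33
tool_pos: [0.4865, 0.1389, 0.1194]
tool_rot: [36.8, 90.0, 27.4]
force: [-1.0, 2.8, -0.9]
grip_width: 0.0374
t 11.63 T [0.605 0.229 0.041] F [-0.93  2.95 -2.08] yaw -9.39 pos [0.4865 0.1389 0.1194] w 0.0377 q7 -25.7
```

```bash

python3 -m pendant '[[30,[0,0.5,-0.2],[0.04,0,0]],[30,[0,0.5,-0.2],[0.08,0,0]],[30,[0,0.5,-0.2],[0.08,0,0]]]'; python3 s.py
```

```text
time_s: 11.88
tool_pos: [0.4864, 0.139, 0.1195]
tool_rot: [-0.0, 90.0, -14.1]
force: [-0.9, 2.8, -0.8]
grip_width: 0.0377
t 12.18 T [0.288 0.18  0.068] F [-0.94  1.58 -0.57] yaw -13.99 pos [0.4864 0.139  0.1195] w 0.0376 q7 -30.4
```

```bash

python3 -m pendant '[[30,[-0.1,0.3,0],[0.04,0,0]],[30,[-0.1,0.3,0],[0.08,0,0]],[30,[-0.1,0.3,0],[0.08,0,0]]]'; python3 s.py
```

```text
time_s: 12.43
tool_pos: [0.4864, 0.1391, 0.1196]
tool_rot: [-59.1, 90.0, -77.7]
force: [-0.1, 0.3, 1.2]
grip_width: 0.038
t 12.73 T [-0.051  0.314  0.061] F [-1.26  0.29  1.26] yaw -18.58 pos [0.4864 0.1391 0.1196] w 0.0381 q7 -34.9
```

```bash

python3 -m pendant '[[30,[-0.1,0,0],[0.04,0,0]],[30,[-0.2,0,0],[0.08,0,0]],[30,[-0.2,0,0],[0.08,0,0]]]'; python3 s.py
```

```text
time_s: 12.98
tool_pos: [0.4863, 0.1392, 0.1197]
tool_rot: [-71.1, 90.0, -94.3]
force: [-1.0, 0.1, 2.3]
grip_width: 0.0374
t 13.28 T [-0.31   0.39   0.072] F [-1.64 -0.78  2.52] yaw -23.16 pos [0.4863 0.1392 0.1198] w 0.0375 q7 -39.5
```

```bash

python3 -m pendant '[[30,[-0.1,0,0],[0.04,0,0]],[30,[-0.2,0,0],[0.08,0,0]],[30,[-0.2,0,0],[0.08,0,0]]]'; python3 s.py
python3 - <<'E'
from h import *
c=optics.read_camera("wrist");cv2.imwrite("pics/w3.png",cv2.resize(c["image"][180:380,200:440],None,fx=3,fy=3,interpolation=cv2.INTER_CUBIC))
E
```

```text
time_s: 13.53
tool_pos: [0.4862, 0.1393, 0.1198]
tool_rot: [-91.7, 90.0, -119.6]
force: [-1.0, -2.2, 2.8]
grip_width: 0.0377
t 13.83 T [-0.475  0.482  0.095] F [-2.32 -1.76  2.9 ] yaw -27.74 pos [0.4862 0.1393 0.1199] w 0.0373 q7 -44.0
```

View pics/w3.png

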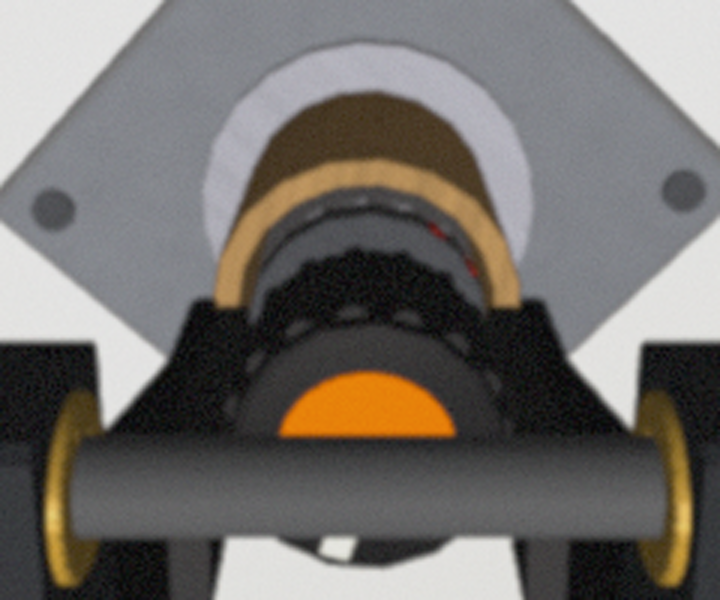

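The wrist crop shows the catches drawn in, with only a faint red line at the head's edge at (440,235)–(470,268). The torque has started to rise, so I'm going on in smaller steps.

```bash

python3 -m pendant '[[30,[0,0.2,0],[0.03,0,0]],[30,[0,0.2,0],[0.03,0,0]],[30,[0,0.2,0],[0.03,0,0]]]'; python3 s.py; python3 s.py
```

```text
time_s: 14.13
tool_pos: [0.4862, 0.1393, 0.1198]
tool_rot: [-101.8, 90.0, -131.3]
force: [-2.1, -2.1, 3.6]
grip_width: 0.0374
t 14.43 T [-0.827  0.688  0.116] F [-3.25 -2.86  3.55] yaw -29.48 pos [0.4862 0.1394 0.1198] w 0.0379 q7 -45.8
t 14.73 T [-1.008  0.742  0.118] F [-2.92 -3.58  4.1 ] yaw -29.51 pos [0.4862 0.1394 0.1198] w 0.0375 q7 -45.8
```

```bash

python3 -m pendant '[[30,[-0.4,-0.7,-0.2],[0.02,0,0]],[30,[-0.4,-0.7,-0.2],[0.02,0,0]],[30,[-0.4,-0.7,-0.2],[0.02,0,0]]]'; python3 s.py
```

```text
time_s: 14.98
tool_pos: [0.4861, 0.1393, 0.12]
tool_rot: [40.3, 90.0, 9.7]
force: [-0.4, -3.1, -1.9]
grip_width: 0.0375
t 15.28 T [-0.604 -0.091  0.134] F [ 0.42 -2.18 -2.  ] yaw -30.64 pos [0.486  0.1393 0.1201] w 0.0376 q7 -46.9
```

Torque is climbing about 1:1 with the turn and stands at 0.134 N m, so the knob is at its stop. I'm releasing, rising and checking.

```bash

python3 -m pendant '[[87,[0,0,0],[0,0,0]],[87,[0,0,0],[0,0,0]],[87,[0,0,0],[0,0,0]],[87,[0,0,0],[0,0,0]],[87,[0,0,0],[0,0,0]],[87,[0,0,0],[0,0,0]]]'
python3 -m pendant '[[87,[-30,0,0],[0,0,0]],[87,[-70,0,0],[0,0,0]],[87,[-110,0,0],[0,0,0]],[87,[-110,0,0],[0,0,0]],[87,[-110,0,0],[0,0,0]]]'
python3 - <<'E'
from h import *
c=optics.read_camera("wrist");cv2.imwrite("pics/w4.png",cv2.resize(c["image"][100:300,200:440],None,fx=3,fy=3,interpolation=cv2.INTER_CUBIC))
goto([.487,.140,.085])
W=cloud(c);k=W.reshape(-1,3)
k=k[(np.hypot(k[:,0]-.487,k[:,1]-.140)<.06)]
for lo,hi in((.115,.15),(.078,.09)):
    s=k[(k[:,2]>lo)&(k[:,2]<hi)];print(len(s),s.min(0).round(4),s.max(0).round(4),np.percentile(s[:,2],[50,80,95]).round(4))
for l,z in(("knob_top",.133),("knob_mid",.121),("core",.024),("catches",.088),("bush",.084),("holder",0)):
    for x in models.landmark_of("wrist",l)[:2]:
        r,cc=x["centre"][0]*480,x["centre"][1]*640
        print(l,round(x["confidence"],2),round(r),round(cc),world(c,r,cc,zw=z).round(4))
E
```

```text
time_s: 15.78
tool_pos: [0.4859, 0.1394, 0.1204]
tool_rot: [94.0, 90.0, 63.4]
force: [0.4, -0.6, 1.0]
grip_width: 0.0695
time_s: 16.2
tool_pos: [0.4875, 0.1398, 0.2331]
tool_rot: [61.0, 89.7, 30.3]
force: [-0.4, 0.1, -0.4]
grip_width: 0.0867
t 16.25 pos [0.4862 0.1394 0.231 ] x [ 0.002  0.001 -1.   ] z [ 0.86  -0.51   0.001] jawyaw -30.65 q [-43.    0.4  24.3 104.9  -0.2  74.7 -49.3]
F [-0.78  1.17 -0.47] T [-0.082  0.139  0.024] w 0.0869
shift mm [146.    0.6   0.3]
2482 [0.4681 0.1211 0.115 ] [0.5077 0.1612 0.1363] [0.1337 0.1344 0.135 ]
871 [0.4608 0.118  0.0781] [0.5152 0.1687 0.09  ] [0.0841 0.0849 0.0861]
knob_top 0.83 251 323 [0.4887 0.1392 0.133 ]
knob_top 0.46 232 320 [0.4939 0.1524 0.133 ]
knob_mid 0.7 243 322 [0.4893 0.1413 0.121 ]
core 0.81 151 438 [0.6142 0.1385 0.024 ]
core 0.78 214 320 [0.4885 0.1436 0.024 ]
catches 0.68 234 320 [0.4867 0.141  0.088 ]
bush 0.91 233 321 [0.4876 0.14   0.084 ]
bush 0.62 218 320 [0.4932 0.151  0.084 ]
holder 0.74 211 324 [0.4909 0.1401 0.    ]
```

View pics/w4.png

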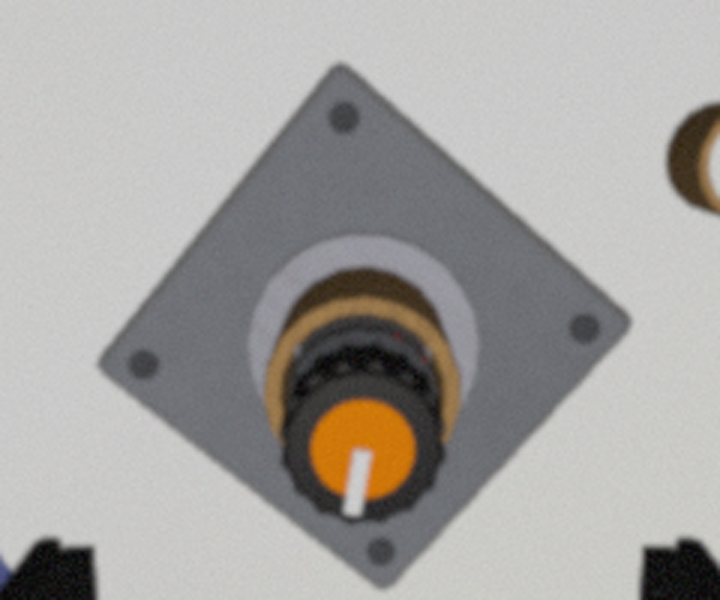

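The knob top now reads about 0.1337, a rise of about 4.1 mm, with the catches inside the head and the core still on the flange. Next I descend onto the core.

```bash

python3 -m pendant '[[87,[35,0.6,0.3],[0,0,0]],[87,[70,0.6,0.3],[0,0,0]],[87,[100,0.6,0.3],[0,0,0]],[87,[125,0.6,0.3],[0,0,0]],[87,[138,0.6,0.3],[0,0,0]],[87,[146,0.6,0.3],[0,0,0]],[87,[146,0.6,0.3],[0,0,0]],[87,[146,0.6,0.3],[0,0,0]]]'; python3 s.py
python3 -m pendant '[[65,[0,0,0],[0,0,0]],[62,[0,0,0],[0,0,0]],[60,[0,0,0],[0,0,0]],[58,[0,0,0],[0,0,0]],[58,[0,0,0],[0,0,0]],[58,[0,0,0],[0,0,0]],[58,[0,0,0],[0,0,0]],[58,[0,0,0],[0,0,0]]]' 6; python3 s.py
```

```text
time_s: 17.22
tool_pos: [0.4866, 0.1395, 0.0844]
tool_rot: [-60.7, 90.0, -91.3]
force: [0.8, 0.1, 0.0]
grip_width: 0.0868
t 17.52 T [-0.076  0.084 -0.001] F [-0.19  0.08  0.14] yaw -30.65 pos [0.487  0.1398 0.0852] w 0.087 q7 -45.7
time_s: 18.18
tool_pos: [0.4864, 0.1395, 0.0843]
tool_rot: [54.5, 90.0, 23.8]
force: [0.1, 0.2, -0.2]
grip_width: 0.0583
t 18.48 T [-0.1    0.082  0.024] F [-0.02 -0.12 -0.23] yaw -30.65 pos [0.4864 0.1396 0.0843] w 0.0582 q7 -45.7
```

```bash

python3 -m pendant '[[50,[0,0,0],[0,0,0]],[50,[0,0,0],[0,0,0]],[50,[0,0,0],[0,0,0]],[50,[0,0,0],[0,0,0]],[50,[0,0,0],[0,0,0]]]' 8; python3 s.py
```

```text
time_s: 18.9
tool_pos: [0.4864, 0.1396, 0.0843]
tool_rot: [81.6, 90.0, 50.9]
force: [-0.4, -0.4, -0.1]
grip_width: 0.055
t 19.2 T [-0.072  0.088 -0.006] F [-0.24  0.55  0.21] yaw -30.65 pos [0.4864 0.1396 0.0843] w 0.0548 q7 -45.7
```

```bash

python3 -m pendant '[[50,[-2,0,0],[0,0,0]],[50,[-5,0,0],[0,0,0]],[50,[-8,0,0],[0,0,0]],[50,[-12,0,0],[0,0,0]],[50,[-16,0,0],[0,0,0]],[50,[-20,0,0],[0,0,0]]]'; python3 s.py
python3 - <<'E'
from h import *
c=optics.read_camera("scene");cv2.imwrite("pics/s5.png",cv2.resize(c["image"][190:340,330:480],None,fx=4,fy=4,interpolation=cv2.INTER_CUBIC))
E
```

```text
time_s: 19.7
tool_pos: [0.4865, 0.1396, 0.1049]
tool_rot: [56.7, 90.0, 26.0]
force: [0.7, 0.3, -0.6]
grip_width: 0.0547
t 20.0 T [-0.1    0.107  0.001] F [ 0.06  0.33 -0.46] yaw -30.65 pos [0.4862 0.1395 0.1041] w 0.0551 q7 -46.4
```

View pics/s5.png

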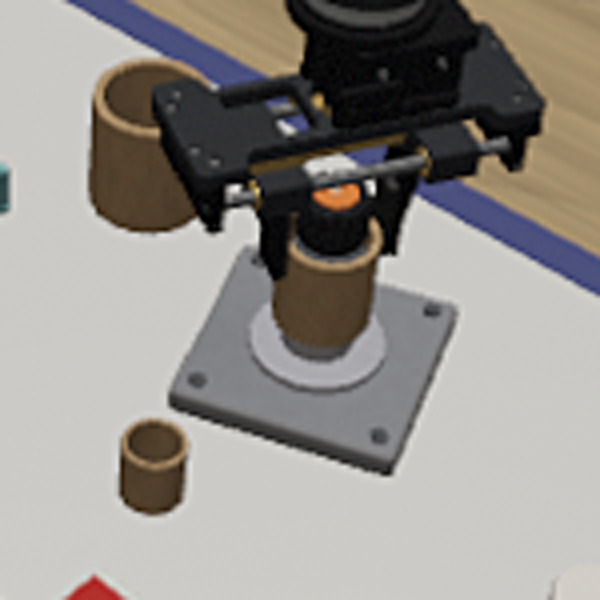

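The core rises cleanly with the jaws: hub visible beneath it at (320,345), catches in, and almost no force. I'm lifting it clear of the knob.

```bash

python3 -m pendant '[[50,[-8,0,0],[0,0,0]],[50,[-18,0,0],[0,0,0]],[50,[-30,0,0],[0,0,0]],[50,[-44,0,0],[0,0,0]],[50,[-58,0,0],[0,0,0]],[50,[-72,0,0],[0,0,0]],[50,[-86,0,0],[0,0,0]],[50,[-98,0,0],[0,0,0]],[50,[-108,0,0],[0,0,0]],[50,[-112,0,0],[0,0,0]]]'
python3 -m pendant '[[50,[-8,0,0],[0,0,0]],[50,[-10,0,0],[0,0,0]],[50,[-10,0,0],[0,0,0]]]'; python3 s.py
python3 - <<'E'
from h import *
c=optics.read_camera("scene");cv2.imwrite("pics/s6.png",cv2.resize(c["image"][140:340,250:500],None,fx=3,fy=3,interpolation=cv2.INTER_CUBIC))
goto([.580,-.156,.2265])
E
```

```text
time_s: 20.88
tool_pos: [0.4873, 0.1398, 0.2186]
tool_rot: [59.5, 89.8, 28.8]
force: [0.3, -0.2, 0.3]
grip_width: 0.0547
time_s: 21.13
tool_pos: [0.4866, 0.1396, 0.2266]
tool_rot: [54.5, 90.0, 23.8]
force: [0.3, -0.5, -1.1]
grip_width: 0.0549
t 21.43 T [-0.097  0.083 -0.004] F [ 0.09  0.11 -0.44] yaw -30.65 pos [0.4861 0.1394 0.2257] w 0.0549 q7 -49.2
t 21.48 pos [0.4862 0.1395 0.2258] x [-0.001 -0.    -1.   ] z [ 0.86 -0.51 -0.  ] jawyaw -30.66 q [-43.1   0.7  24.5 105.2  -0.3  74.2 -49.2]
F [ 0.07  0.13 -0.81] T [-0.056  0.074  0.045] w 0.0548
shift mm [  -0.6 -206.3  231.4]
```

View pics/s6.png

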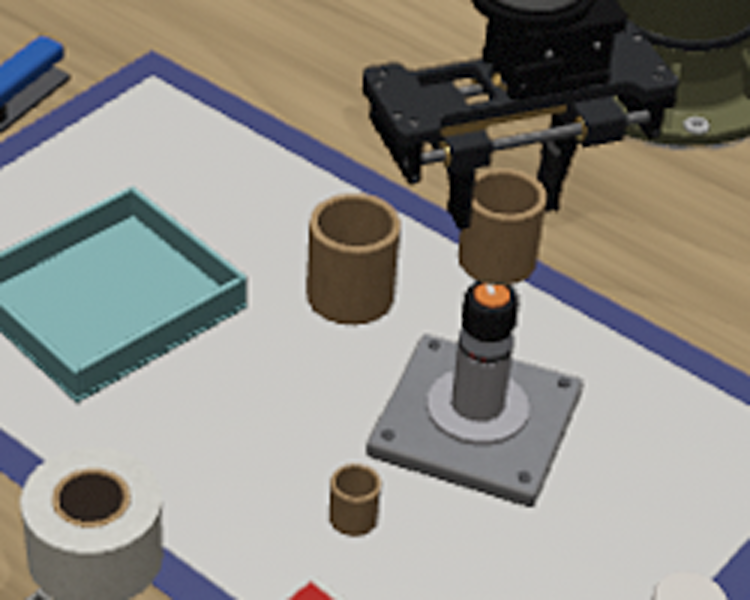

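The core is clear over the knob. I'm carrying it to the tray.

```bash

python3 -m pendant '[[50,[0,-10,11],[0,0,0]],[50,[0,-25,28],[0,0,0]],[50,[0,-45,50],[0,0,0]],[50,[0,-65,73],[0,0,0]],[50,[0,-85,95],[0,0,0]],[50,[0,-105,118],[0,0,0]],[50,[0,-125,140],[0,0,0]],[50,[0,-145,163],[0,0,0]],[50,[0,-165,185],[0,0,0]],[50,[0,-182,204],[0,0,0]]]'
python3 -m pendant '[[50,[0,-13,14],[0,0,0]],[50,[0,-20,23],[0,0,0]],[50,[0,-24,27],[0,0,0]],[50,[0,-24,27],[0,0,0]],[50,[0,-24,27],[0,0,0]]]'; python3 s.py
python3 - <<'E'
from h import *
c=optics.read_camera("scene");cv2.imwrite("pics/s7.png",cv2.resize(c["image"][120:320,180:430],None,fx=3,fy=3,interpolation=cv2.INTER_CUBIC))
goto([.580,-.156,.066])
E
```

```text
time_s: 22.32
tool_pos: [0.5693, -0.1233, 0.2262]
tool_rot: [-53.9, 90.0, -84.6]
force: [-0.3, -0.5, -0.3]
grip_width: 0.0546
time_s: 22.73
tool_pos: [0.5801, -0.1542, 0.226]
tool_rot: [149.8, 89.9, 119.2]
force: [-0.4, 0.2, -0.7]
grip_width: 0.0552
t 23.03 T [-0.083  0.093  0.011] F [-0.32  0.02 -0.3 ] yaw -30.54 pos [ 0.5802 -0.1544  0.2264] w 0.0546 q7 -10.3
t 23.08 pos [ 0.5801 -0.1547  0.2264] x [ 0.  0. -1.] z [ 0.861 -0.509  0.   ] jawyaw -30.59 q [-20.8  14.7  39.6  92.9  -9.7  75.8 -10.3]
F [-0.34 -1.05  0.21] T [-0.093  0.126 -0.02 ] w 0.0544
shift mm [160.4  -1.3   0.6]
```

View pics/s7.png

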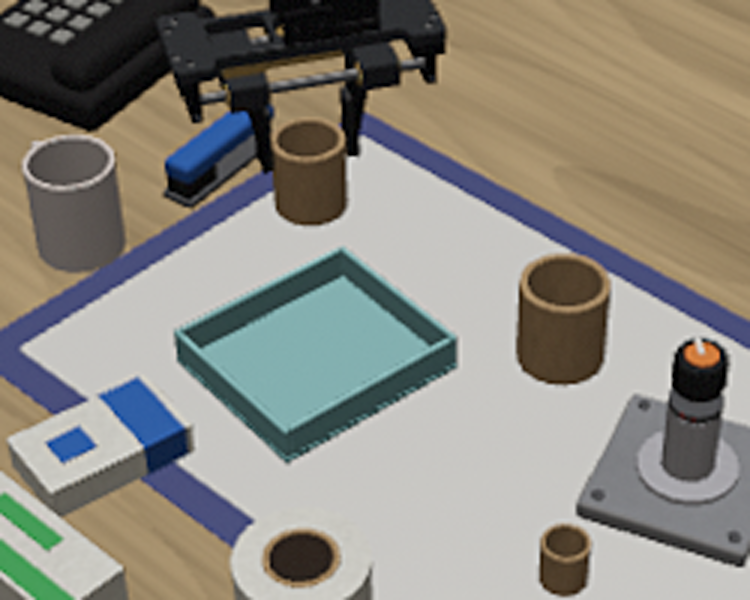

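The core hangs upright over the tray. I'm lowering it, gently at the end.

```bash

python3 -m pendant '[[50,[10,-1,0],[0,0,0]],[50,[30,-1,0],[0,0,0]],[50,[50,-1,0],[0,0,0]],[50,[70,-1,0],[0,0,0]],[50,[90,-1,0],[0,0,0]],[50,[110,-1,0],[0,0,0]],[50,[128,-1,0],[0,0,0]],[50,[142,-1,0],[0,0,0]],[50,[150,-1,0],[0,0,0]],[50,[154,-1,0],[0,0,0]]]'
python3 -m pendant '[[50,[1,0,0],[0,0,0]],[50,[2,0,0],[0,0,0]],[50,[3,0,0],[0,0,0]],[50,[3,0,0],[0,0,0]]]'; python3 s.py
```

```text
time_s: 23.92
tool_pos: [0.5788, -0.1561, 0.0707]
tool_rot: [-154.3, 89.9, 175.0]
force: [-0.6, 0.1, -1.6]
grip_width: 0.0549
time_s: 24.25
tool_pos: [0.5802, -0.1564, 0.0701]
tool_rot: [29.6, 89.9, -1.0]
force: [-0.3, 0.1, -0.5]
grip_width: 0.0548
t 24.55 T [-0.089  0.126 -0.   ] F [-0.01 -0.05 -0.33] yaw -30.65 pos [ 0.5798 -0.1563  0.0695] w 0.0547 q7 -5.5
```

```bash

python3 -m pendant '[[50,[1,0,0],[0,0,0]],[50,[2,0,0],[0,0,0]],[50,[2.5,0,0],[0,0,0]],[50,[2.5,0,0],[0,0,0]]]'; python3 s.py
python3 -m pendant '[[50,[0.5,0,0],[0,0,0]],[50,[1,0,0],[0,0,0]],[50,[1,0,0],[0,0,0]]]'; python3 s.py
```

```text
time_s: 24.88
tool_pos: [0.5794, -0.1562, 0.0665]
tool_rot: [-165.1, 90.0, 164.2]
force: [0.1, 0.2, -0.0]
grip_width: 0.0548
t 25.18 T [-0.112  0.086  0.009] F [-0.01  0.04 -0.66] yaw -30.65 pos [ 0.5796 -0.1563  0.0668] w 0.0546 q7 -5.4
time_s: 25.43
tool_pos: [0.5795, -0.1563, 0.0657]
tool_rot: [161.1, 90.0, 130.5]
force: [0.1, -0.6, -0.5]
grip_width: 0.0552
t 25.73 T [-0.078  0.086 -0.025] F [-0.16  0.05 -0.72] yaw -30.65 pos [ 0.5796 -0.1563  0.0658] w 0.0548 q7 -5.4
```

```bash

python3 -m pendant '[[50,[0.5,0,0],[0,0,0]],[50,[1,0,0],[0,0,0]],[50,[1,0,0],[0,0,0]]]'; python3 s.py
```

```text
time_s: 25.98
tool_pos: [0.5797, -0.1563, 0.0653]
tool_rot: [79.8, 90.0, 49.1]
force: [-0.7, 0.7, 3.9]
grip_width: 0.055
t 26.28 T [0.059 0.499 0.009] F [-1.64  0.63  5.4 ] yaw -30.65 pos [ 0.5797 -0.1563  0.0652] w 0.0549 q7 -5.3
```

Floor contact came at the expected height (0.0653). I'm releasing in place, then rising.

```bash

python3 -m pendant '[[60,[-0.4,0,0],[0,0,0]],[65,[-0.4,0,0],[0,0,0]],[75,[-0.4,0,0],[0,0,0]],[87,[-0.4,0,0],[0,0,0]],[87,[-0.4,0,0],[0,0,0]],[87,[-0.4,0,0],[0,0,0]],[87,[-0.4,0,0],[0,0,0]],[87,[-0.4,0,0],[0,0,0]]]'; python3 s.py
python3 -m pendant '[[87,[-10,0,0],[0,0,0]],[87,[-30,0,0],[0,0,0]],[87,[-60,0,0],[0,0,0]],[87,[-95,0,0],[0,0,0]],[87,[-130,0,0],[0,0,0]],[87,[-160,0,0],[0,0,0]],[87,[-180,0,0],[0,0,0]],[87,[-180,0,0],[0,0,0]],[87,[-180,0,0],[0,0,0]]]'; python3 s.py
python3 - <<'E'
from h import *
for n in("scene","top"):
    c=optics.read_camera(n);cv2.imwrite(f"pics/{n}8.png",c["image"])
    for l,z in (("core",.005),("knob_top",.133),("label_roll",0),("carton_red",0),("carton_blue",0),("pill_bottle",0),("stapler",0),("mug",0)):
        for x in models.landmark_of(n,l)[:3 if l=="core" else 1]:
            r,cc=x["centre"][0]*480,x["centre"][1]*640
            print(n,l,round(x["confidence"],2),round(r),round(cc),world(c,r,cc,zw=z).round(3))
    W=cloud(c).reshape(-1,3)
    k=W[(np.hypot(W[:,0]-.488,W[:,1]-.141)<.016)&(W[:,2]>.11)&(W[:,2]<.15)];print("knob top z",np.percentile(k[:,2],[50,90]).round(4))
    k=W[(np.hypot(W[:,0]-.58,W[:,1]+.156)<.045)&(W[:,2]>.04)&(W[:,2]<.09)];print("core",k.min(0).round(3),k.max(0).round(3))
E
```

```text
time_s: 26.95
tool_pos: [0.5796, -0.1563, 0.0651]
tool_rot: [53.4, 90.0, 22.8]
force: [0.5, 0.1, 0.6]
grip_width: 0.0858
t 27.25 T [-0.078  0.091  0.018] F [ 0.26 -0.13  0.26] yaw -30.65 pos [ 0.5796 -0.1563  0.0652] w 0.0869 q7 -5.3
time_s: 28.0
tool_pos: [0.5802, -0.1567, 0.2471]
tool_rot: [30.0, 89.8, -0.7]
force: [-0.5, 0.9, -0.7]
grip_width: 0.0872
t 28.3 T [-0.067  0.096 -0.016] F [ 0.15  0.13 -0.3 ] yaw -30.65 pos [ 0.579  -0.1561  0.2439] w 0.087 q7 -10.6
scene core 0.78 312 369 [0.618 0.138 0.005]
scene core 0.61 238 286 [ 0.573 -0.157  0.005]
scene core 0.6 238 370 [ 0.435 -0.008  0.005]
scene knob_top 0.92 238 412 [0.487 0.14  0.133]
scene label_roll 0.62 323 284 [0.76  0.023 0.   ]
scene carton_red 0.97 366 344 [0.757 0.19  0.   ]
scene carton_blue 0.66 241 286 [ 0.577 -0.156  0.   ]
scene pill_bottle 0.62 367 469 [0.592 0.374 0.   ]
scene stapler 0.84 175 251 [ 0.454 -0.412  0.   ]
scene mug 0.91 201 208 [ 0.605 -0.412  0.   ]
knob top z [0.1323 0.1354]
core [ 0.551 -0.18   0.04 ] [ 0.606 -0.122  0.068]
top core 0.76 331 330 [ 0.438 -0.017  0.005]
top core 0.51 255 261 [0.61  0.135 0.005]
top core 0.38 265 391 [ 0.581 -0.156  0.005]
top knob_top 0.87 312 250 [0.486 0.143 0.133]
top label_roll 0.93 185 311 [0.766 0.02  0.   ]
top carton_red 0.61 190 236 [0.759 0.192 0.   ]
top carton_blue 0.56 185 407 [ 0.762 -0.198  0.   ]
top pill_bottle 0.68 269 156 [0.585 0.375 0.   ]
top stapler 0.78 321 507 [ 0.452 -0.409  0.   ]
top mug 0.63 252 508 [ 0.605 -0.419  0.   ]
knob top z [0.1337 0.1362]
core [ 0.578 -0.142  0.04 ] [ 0.604 -0.126  0.07 ]
```

View pics/scene8.png

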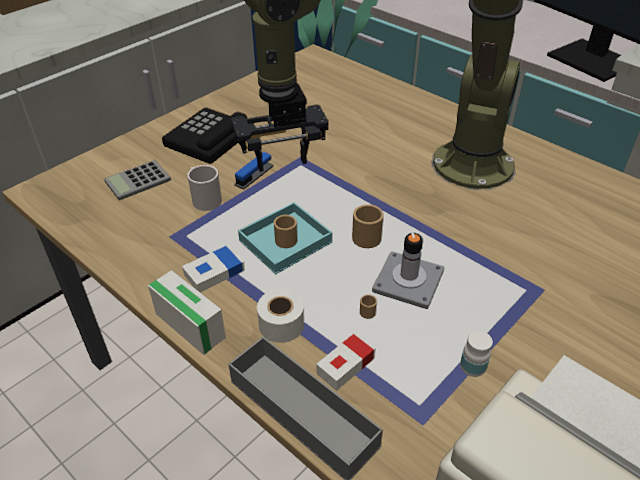

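The scene picture shows the core standing upright mid-tray at (232,286), the knob backed off at (243,413) and the bystanders in place. I'm handing in.

```bash
python3 -c "
from cell import env
print(env.sign_off())"
```

```text
the job is handed in; nothing more can be done
None
```

The empty core is standing upright in the teal tray and the knob is backed off at its end stop. I handed the job in about 28 s into the run; no verdict was reported.

- **Knob:** I turned it about 2.28 rad clockwise in a single grasp, although your notes expected two or more. I stopped when the measured torque reached 0.134 N m and was climbing about 1:1 with the turn, so the spindle head twisted by roughly 0.13 rad. Afterwards the knob top read about 0.1337 m (0.1332 expected), and the catches had drawn into the head.
- **Core:** I gripped it at 8 N and lifted it straight off. The wrist force stayed under about 1 N in the readings I took between moves. It touched the tray floor at the expected height, with about 5 N of downward contact before I let go.
- **Last checks:** The core is at (0.58, −0.156), within a few mm of the tray centre, with its top at about 0.068 m. The gripper is clear at 0.24 m.
- **Bystanders:** They are where they started, within about 1 cm of detector noise.

One reading disagreed: the scene camera's detector once placed `carton_blue` in the tray, on top of the core. The picture and the top camera both show that carton in its original place, so I took it as a false detection.

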